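Lock in the guard cartridge, then tip the fittings to the lip corner and hold

TASK

Get the guard cartridge change ready: drop the loose rectangular cartridge upright into the pocket of its holder until it is fully home, and swing the lever all the way shut over it. Then pick the small fittings tote up by its carrying handle, tip it so that all three loose nuts slide into the corner that has the pouring lip, and finish while still holding it like that in the air, tilted and still and clear of the bench and of what stands there, so that the technician can pick the nuts out; spill none and leave the little glass jar where it stands.

Things in the scene. Friction and masses are not known exactly. Their poses are not given: they have to be found in the camera images.
- holder: Fixed aluminium cartridge holder standing on the bench, at most 146 x 80 mm; its block is 80 x 60 mm (own x, y) and 35 mm high with the pocket in the middle. Origin: on the bench under the pocket's centre. Its x axis points from the pocket to the lever's hinge post. It carries the lever. The holder and the tote may each stand on the left or the right.
- pocket (a point): Centre of the pocket's mouth, in the block's top face 35 mm above the bench; axes as the holder's. The pocket is 32.5 x 22.5 mm (x, y), 25 mm deep, with a 2 mm chamfer at the mouth: the cartridge has 1.25 mm play all round. Seated, the cartridge stands on the pocket's floor and sticks out 25 mm.
- cartridge_mid (a point): Centre of the loose cartridge: white upright box 30 x 20 mm (own x, y), 50 mm high, with a steel band and a flat top, 60 g. This point lies half-way up (25 mm above its underside); z up. It stands on the bench, in front of or behind the jar. Goes into the pocket either way round (half turn).
- cartridge: The same cartridge; origin at the centre of its underside.
- lever (a joint): Lever angle in rad about the upright hinge post: 0 = fully open (swung aside), 1.8 = fully shut at its stop, lying across the cartridge towards the holder's -x. It grows anticlockwise seen from above. It starts between 0 and 0.35, has light friction (under 1 N at its end) and stays where it is left. Its underside passes 3 mm above the top of a seated cartridge, and hits one that is not home.
- lever_grip (a point): Upright round black knob at the lever's end, 12 mm in diameter, 75 mm from the hinge axis; this point is on its axis at 87 mm above the bench. The knob reaches from 73 to 98 mm above the bench; the lever's bar below it is 14 mm wide, its underside at 63 to 64 mm.
- lever_hinge (a point): On the lever's upright hinge axis, at the height of lever_grip (87 mm above the bench); 60 mm from the pocket's centre along the holder's x.
- tote: Small white plastic tote (open tray), outside 150 x 110 mm (own x, y), 40 mm high, walls and floor 4 mm, 0.25 kg with a fixed bar handle over its middle; origin at the centre of its underside, z up. The corner at its own -x, +y has a small flat pouring lip that sticks out at the rim. The inside is slick: nuts start to slide at about 10 degrees of tilt, and 25 to 35 degrees towards the lip corner brings them all home.
- handle (a point): Middle of the tote's handle: straight bar along the tote's x, spanning the tote's whole length, 12 mm wide (along y) and 14 mm high, this point at its centre 85 mm above the tote's underside. Axes as the tote's. 38 mm are free between the bar and the rim.
- lip_corner (a point): The inner corner of the tote's floor at the pouring lip (tote's -x, +y), on the floor 4 mm above the underside, 71 mm and 51 mm from the tote's centre along its x and y; axes as the tote's.
- tote_under (a point): The outer bottom corner of the tote under the pouring lip; the lowest point of the tote when it is tipped that way.
- nut1_mid (a point): Centre (half-way up) of a loose round steel nut lying flat in the tote: 18 mm in diameter, 12 mm high, 18 g, 74 mm or more from the lip corner at the start.
- nut2_mid (a point): Centre (half-way up) of a loose round steel nut lying flat in the tote: 18 mm in diameter, 12 mm high, 18 g, 74 mm or more from the lip corner at the start.
- nut3_mid (a point): Centre (half-way up) of a loose round steel nut lying flat in the tote: 18 mm in diameter, 12 mm high, 18 g, 74 mm or more from the lip corner at the start.
- nut1: That nut; origin at the centre of its underside.
- nut2: That nut; origin at the centre of its underside.
- nut3: That nut; origin at the centre of its underside.
- jar: Bystander: round glass sample jar, 32 mm in diameter and 50 mm high, between the holder and the tote, in front of or behind the cartridge; origin at its underside. Leave it standing.
Mind the look-alikes: they are no part of the job. Several things look just like the cartridge: the one meant starts farthest to the robot's left. What is shaped like the tote but blue is not meant.

How it is judged:
On the way, in this order (a step that is already met when the one before it is completed fails the run):
1. the cartridge stands fully home in the holder's pocket, with the lever still open (horizontal distance between cartridge_mid and pocket below 0.005 m and z of cartridge_mid in the frame of pocket below 0.004 m and angle between cartridge_mid's own z axis and vertical below 0.1 rad and value of joint lever below 1.2 rad), for 0.2 s.
2. the lever is swung shut over the cartridge (horizontal distance between cartridge_mid and pocket below 0.005 m and z of cartridge_mid in the frame of pocket below 0.004 m and angle between cartridge_mid's own z axis and vertical below 0.1 rad and value of joint lever above 1.65 rad), for 0.2 s.
3. the tote is lifted off the bench with the nuts in it (height (world z) of tote_under above 0.02 m and contact force between tote and the fingers above 1 N), for 0.1 s.
At the end, for the whole second after the job is handed in: Cartridge home (5 mm sideways, 4 mm deep, 0.1 rad), lever above 1.65 rad; tote held by the fingers alone, lowest corner over 20 mm up, tilted 0.25 to 0.9 rad, still (0.03 m/s), all three nuts in it, at rest, centres within 60 mm of the inner lip corner (all of step 2 and all of step 3 and distance between each of nut1_mid, nut2_mid, nut3_mid and lip_corner below 0.06 m and z of each of nut1_mid, nut2_mid, nut3_mid in the frame of lip_corner above 0 m and angle between handle's own z axis and vertical between 0.25 and 0.9 rad and linear speed of each of tote, nut1, nut2, nut3 below 0.03 m/s and angular speed of tote below 0.3 rad/s and contact force between tote and holder below 0.1 N and contact force between tote and jar below 0.1 N and contact force between tote and cartridge below 0.1 N); the arm keeps its last pose, push and grip.
It fails at once if the jar is shifted by more than 30 mm (distance of jar from where it was at the start of the episode above 0.03 m).
It fails at once if a nut is spilled out of the tote (z of any of nut1_mid, nut2_mid, nut3_mid in the frame of handle below -0.1 m or z of any of nut1_mid, nut2_mid, nut3_mid in the frame of handle above 0 m or distance between any of nut1_mid, nut2_mid, nut3_mid and handle above 0.14 m).
It also fails if it takes over 72 s, if anything falls off the work surface, if the arm or the gripper's body presses on something with over 40 N, if the wrist force passes 120 N, or if a joint passes its speed limit or range.

ROBOT

A 6-joint arm with a two-finger parallel gripper is mounted at the origin on the work surface. World frame = base frame: x ahead of the robot, y to its left, z up, the work surface at z = 0. Lengths are in m, angles in rad, forces in N, time in s.
With the tool pointing down it reaches from about 0.375 to 0.975 m from the base axis. Payload 3.8 kg.
Tool frame: the origin (TCP) lies on the centre line of the jaws, within the pads' length; the fingertips stand 14 mm ahead of it and the grasp point (between the pads) lies 5 mm behind it; z points along the fingers, y is the line along which they close (so a half turn about z gives the same grasp; the last joint's range is limited). The gripper opens to 85 mm and grips with 20 to 120 N. Pads are 22 mm wide; open, the fingers measure 114 mm over their backs; the gripper's body (76 mm by 85 mm) begins 54 mm behind the grasp point. The pads swing forward as they close: fully open they stand 13 mm farther back than shut.
Start: joints at [1.132, 0.264, 1.604, -0, 1.274, -0.037], TCP at [0.264, 0.621, 0.245] pointing down, gripper open.
Joint ranges: [-2.63, 2.63], [-0.94, 2.18], [0.31, 2.57], [-1.31, 4.45], [0, 2.66], [-2.55, 2.55]. Speed limits (rad/s): [2.57, 2.57, 3.14, 3.14, 3.14, 3.14].

INTERFACE

Orientations are given as a rotation vector (axis times angle).
In Python, from workcell import bot, eyes, spot_in gives the robot as it stands.
- The arm moves only by the tool carry_out, never from a script. Its argument "series" is text: rows parted by semicolons, each of 4 numbers parted by spaces: the shift along the world's x, y, z in m, then the turn about the world's z in degrees. In form: tx ty tz roll; .... A call has 1 to 20 rows; each row shifts and turns the commanded pose from where the row before left it; what a row does not reach is not made up. A row lasts 1/8 s, in which the tool goes at most 62.5 mm and 10.7 degrees, less where a joint would pass 70% of its speed; a pose out of reach is approached as far as the arm can. A call is refused whole if a number of a shift passes 0.0625 or a number of a turn 10.7, either way. A call with a gripper value outside its range is refused whole. "jaw" is the gripper command: -1 is shut, 1 is fully open, values between are in proportion, set as the call begins (left out, the last holds). The fingers move at their own pace and stop on an object; "grip_force" is the grip in N (left out, the last holds). Time passes only in rows, so rows that do not move let the fingers close. It gives the time, the measured TCP pose, the force, the opening and the grip force at its end, in the units of the state.
- bot.read_state(): the state, without advancing time (a new reading comes with each control period).
- eyes.read_camera(name): name is "side" or "top"; returns (picture, depth): 480x640x3 uint8, blue, green, red; 480x640 float32, m along the optical axis (not along the pixel's ray), 0 where there is no reading.
- eyes.get_calibration(name): a dict with "K" (3x3 intrinsics, pixels), "position" and "rotation" of the camera in the world. Camera axes: x right, y down, z forward; pixel columns grow to the right and rows downward; lengths in m; the calibration is good to about 2 mm. A picture is of the moment at which its call begins. get_calibration takes no time and is no camera call.
- bot.finish_job(): hands the job in; it is judged then, once.
Trained networks look in the newest picture that a camera, given by its name, has taken for a name from the list of things; names that differ only in an ending like _2 or _b are one class to them, and where a whole thing is asked for, a point or a joint stands for the part that bears it (a point fixed in the world has none). Each returns a list of dicts, best first, with "score" (0 to 1); they miss things now and then, are a little off and sometimes report something else, mostly with a low value. They report only what shows in the picture. A call takes as long as a camera call. They do not tell look-alikes from the thing itself.
- spot_in(camera, target): "rect" ([centre column, centre row, width, height] in pixels, round what is visible of it).
The state is a dict: "time": time; "q": joint angles; "joint_vel": joint speeds; "joint_torque": joint torques, N m; "tool_pos": TCP position; "tcp_rot": TCP orientation; "wrist_force": force on the tool from outside, world axes, zero at the start; "torque": the same for the moment, N m; "width": opening from 0.0 (shut) to 1.0 (fully open); "grip_force": force on a finger pad.
Only numpy, scipy, OpenCV 4.12 (cv2) and the standard library are available. Lean on these libraries where they do the work, as an engineer would, in place of code of your own. Each camera call takes 0.05 s, during which the arm holds its last target. There are 200 camera calls.

## Working session

There is one attempt and no reset: what is moved stays moved. The work goes in short steps, Python scripts to look and compute and a tool call to move; the robot and the scene stay as the last step left them, time stands still between calls to the robot, and variables do not carry over. Pictures are saved under pics/ and viewed, at most 10 in all, crops included, and the job is handed in when it is done.

Besides the shell and the picture viewer there is one more tool, called after "Request:" in YAML: its name, and indented under it one key for each argument. carry_out: Moves the arm, as the interface text tells. Its arguments: {"type":"object","properties":{"series":{"type":"string"},"jaw":{"type":"number"},"grip_force":{"type":"number"}},"required":["series"]}

```bash
mkdir -p pics; ls
cat > h.py <<'E'
import numpy as np, cv2
from workcell import bot, eyes, spot_in
def cloud(name):
    im,d=eyes.read_camera(name); c=eyes.get_calibration(name); K=np.array(c["K"]);R=np.array(c["rotation"])
    if R.shape!=(3,3): R=cv2.Rodrigues(R)[0]
    v,u=np.mgrid[:480,:640]
    P=np.stack([(u-K[0,2])/K[0,0]*d,(v-K[1,2])/K[1,1]*d,d],-1)@R.T+np.array(c["position"])
    P[d==0]=np.nan
    return im,P
E
python3 - <<'E'
from h import *
for n in("top","side"):
    im,P=cloud(n); cv2.imwrite(f"pics/{n}0.png",im); np.savez(f"{n}0.npz",im=im,P=P)
    print(n,eyes.get_calibration(n)["position"])
    for t in("holder","cartridge","lever_grip","tote","handle","jar","nut1"):
        for r in spot_in(n,t)[:5]:
            u,v=int(r["rect"][0]),int(r["rect"][1]); print(t,round(r["score"],2),np.round(r["rect"]),P[v,u].round(3))
print(bot.read_state())
E
```

```text
pics
top [0.34303183 0.09302275 1.63189001]
holder 0.72 [406. 189.  50.  57.] [ 0.613 -0.183  0.033]
cartridge 0.68 [374. 238.  16.  19.] [ 0.474 -0.094  0.047]
cartridge 0.52 [339. 236.  10.  10.] [ 0.48  -0.002  0.052]
lever_grip 0.47 [399. 171.  36.  14.] [ 0.651 -0.156  0.078]
tote 0.75 [257. 218.  61.  83.] [0.518 0.216 0.096]
tote 0.75 [174. 327.  60.  77.] [0.223 0.437 0.001]
handle 0.96 [178. 327.  60.  77.] [0.224 0.428 0.009]
handle 0.68 [254. 218.  65.  82.] [0.525 0.229 0.003]
handle 0.43 [405. 187.  48.  53.] [ 0.619 -0.18   0.035]
jar 0.55 [339. 175.  14.  15.] [0.642 0.003 0.047]
side [-0.10183202 -0.63843369  0.65589391]
holder 0.94 [494. 287.  70.  95.] [ 0.625 -0.191  0.036]
holder 0.53 [338. 214.   7.   9.] [0.589 0.228 0.021]
holder 0.34 [314. 214.  87.  67.] [0.563 0.284 0.003]
cartridge 0.95 [398. 297.  17.  32.] [ 0.462 -0.106  0.043]
cartridge 0.84 [370. 274.  19.  33.] [ 0.48  -0.01   0.032]
lever_grip 0.65 [490. 256.  50.  29.] [ 0.751 -0.09   0.   ]
tote 0.72 [164. 217.  68.  48.] [0.265 0.482 0.015]
tote 0.67 [313. 215.  79.  76.] [0.554 0.28  0.005]
handl
[... 180 characters left out ...]
  93.] [ 0.623 -0.19   0.037]
{'time': 0.8, 'q': array([ 1.13207796e+00,  2.63859216e-01,  1.60399195e+00, -2.72911281e-06,
        1.27369645e+00, -3.68749852e-02]), 'joint_vel': array([ 0.00082799,  0.00105187,  0.00121155,  0.00027801, -0.0012844 ,
       -0.00072067]), 'joint_torque': array([ 6.62566144e-04, -5.14982986e+01, -3.67697918e+01,  9.59733302e-05,
        6.00666444e-04, -1.82047512e-05]), 'tool_pos': array([0.26399011, 0.62123644, 0.24531158]), 'tcp_rot': array([6.26971847e-01, 3.07838076e+00, 6.77823312e-05]), 'wrist_force': array([ 0.43092078,  0.21192833, -0.32176213]), 'torque': array([ 0.00543727, -0.04004952, -0.00100946]), 'grip_force': 0.0, 'width': 1.001362109231412}
```

Run:
```python
from h import *
im=np.load("top0.npz")["im"]
cv2.imwrite("pics/top0c.png",cv2.resize(im[130:380,130:450],None,fx=2.4,fy=2.4,interpolation=cv2.INTER_CUBIC))
im=np.load("side0.npz")["im"]
cv2.imwrite("pics/side0c.png",cv2.resize(im[150:360,110:560],None,fx=1.75,fy=1.75,interpolation=cv2.INTER_CUBIC))
```

```text
(no output)
```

View pics/top0c.png

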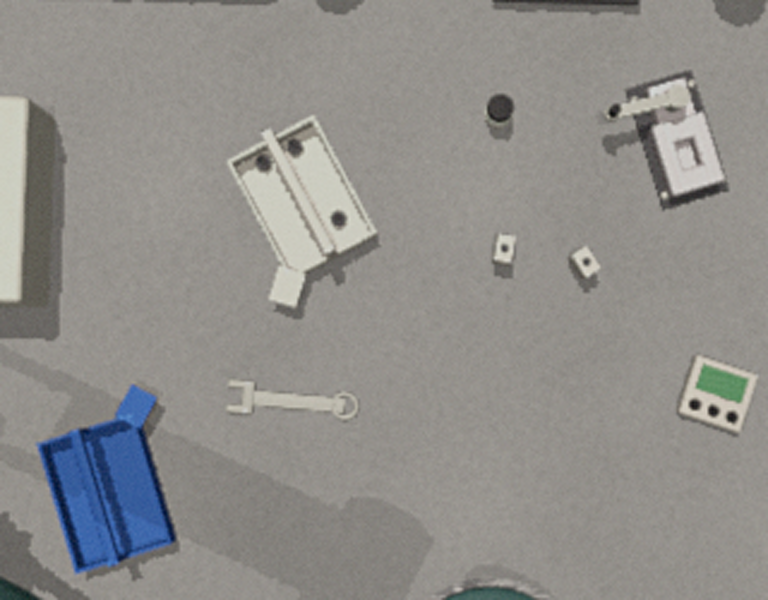

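View pics/side0c.png

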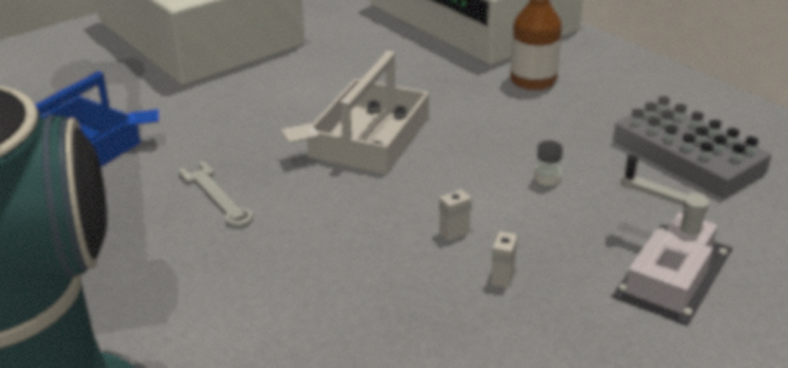

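```bash
cat > fit.py <<'E'
from h import *
D={n:np.load(n+"0.npz") for n in("top","side")}
def pts(n,cx,cy,r,z0,z1):
    P=D[n]["P"].reshape(-1,3); c=D[n]["im"].reshape(-1,3)
    m=(np.hypot(P[:,0]-cx,P[:,1]-cy)<r)&(P[:,2]>z0)&(P[:,2]<z1)
    return P[m],c[m]
def rect(p):
    (c,s,a)=cv2.minAreaRect((p[:,:2]*1000).astype(np.float32)); return np.round(c,1),np.round(s,1),round(a,1)
E
python3 - <<'E'
from fit import *
def go(t,cx,cy,r,z0,z1):
    for n in D:
        p,c=pts(n,cx,cy,r,z0,z1)
        if len(p)>4: print(t,n,len(p),rect(p),"mean",(p.mean(0)*1000).round(1),"mid",(500*(p.min(0)+p.max(0))).round(1),'z',np.percentile(p[:,2],[5,50,95]).round(3))
go("cart",.48,-.005,.04,.042,.06)
go("cart all",.48,-.005,.04,.008,.06)
go("jar",.64,.003,.04,.04,.06)
go("block",.61,-.18,.065,.028,.042)
go("plate",.61,-.18,.12,.003,.02)
go("lever",.65,-.16,.09,.055,.075)
go("knob",.65,-.12,.08,.085,.11)
go("lev all",.65,-.14,.1,.06,.12)
go("handle",.53,.22,.12,.08,.11)
go("rim",.53,.22,.13,.034,.046)
E
```

```text
cart top 85 (array([485.6,  -5. ]), array([20. , 30.4]), 79.5) mean [485.   -4.7  50.4] mid [485.8  -5.   49.1] z [0.045 0.051 0.055]
cart side 148 (array([485.9,  -3.4]), array([22.2, 32.2]), 83.9) mean [483.8  -4.8  48.8] mid [486.3  -2.9  47.5] z [0.043 0.05  0.052]
cart all top 120 (array([484.6,  -6.1]), array([63.7, 63.3]), 62.6) mean [483.6  -4.1  40.5] mid [478.4  -7.6  32. ] z [0.009 0.049 0.055]
cart all side 408 (array([486.4,  -3.8]), array([23.6, 33.6]), 81.8) mean [482.1  -7.1  34. ] mid [485.8  -3.1  30.6] z [0.011 0.036 0.051]
jar top 96 (array([643.9,   3.5]), array([29.1, 27.3]), 2.0) mean [643.4   3.2  51.2] mid [643.9   3.5  49.5] z [0.045 0.051 0.056]
jar side 143 (array([644.2,   4.6]), array([32.4, 29. ]), 30.0) mean [641.1   2.   48.8] mid [644.6   4.4  46.6] z [0.042 0.05  0.052]
block top 610 (array([ 619.5, -203.9]), array([123.4,  61.7]), 18.0) mean [ 610.2 -204.1   35.5] mid [ 614.  -202.8   35. ] z [0.03  0.036 0.041]
block side 1081 (array([ 618.5, -202.1]), array([125.5,  61. ]), 18.2) mean [ 609.2 -204.4   35.2] mid [ 612.7 -203.4   35. ] z [0.031 0.0
[... 1023 characters left out ...]
]
lev all side 514 (array([ 644.4, -156.5]), array([28.9, 95.9]), 19.3) mean [ 644.2 -156.4   73.8] mid [ 648.4 -155.1   80.2] z [0.065 0.073 0.096]
handle top 265 (array([538.8, 222.5]), array([150.2,  12. ]), 29.5) mean [538.6 222.3  92.8] mid [539.  222.2  91.5] z [0.087 0.093 0.098]
handle side 306 (array([537.9, 222.6]), array([153.7,  13.3]), 29.7) mean [533.3 218.5  89.6] mid [538.2 222.5  88.3] z [0.082 0.091 0.094]
rim top 406 (array([518.7, 228.5]), array([180.6, 140.1]), 29.4) mean [501.6 227.9  40.3] mid [522.7 222.2  40. ] z [0.035 0.04  0.045]
rim side 635 (array([520.8, 229.1]), array([184.2, 138.5]), 29.6) mean [512.4 221.2  39.3] mid [524.  223.5  39.8] z [0.035 0.04  0.043]
```

Run:
```python
from fit import *
a=np.radians(18.1);R=np.array([[np.cos(a),np.sin(a)],[-np.sin(a),np.cos(a)]])
c0=np.array([.605,-.205])
for n in D:
    p,c=pts(n,*c0,.1,.031,.040)
    q=(p[:,:2]-c0)@R.T*1000
    b=q[(abs(q[:,0])<45)]
    # edges per strip
    for lo in (-40,-28,-18,18,28): # y range by x strip
        s=b[(b[:,0]>lo)&(b[:,0]<lo+10)][:,1]; print(n,"x",lo,s.min().round(1),s.max().round(1),len(s))
    for lo in (-28,-18,-8,2,12,20):
        s=b[(b[:,1]>lo)&(b[:,1]<lo+8)][:,0]; print(n,"y",lo,s.min().round(1), len(s))
    s=b[abs(b[:,1])<9][:,0]; print(n,"hole x",s[s<0].max(),s[s>0].min())
    s=b[abs(b[:,0])<13][:,1]; print(n,"hole y",s[s<0].max(),s[s>0].min())
    h,_=pts(n,.663,-.187,.03,.06,.12); q=(h[:,:2]-c0)@R.T*1000
    for z in (.062,.07,.078,.086,.094): 
        k=(h[:,2]>z)&(h[:,2]<z+.008); 
        if k.sum()>5:print(n,"hinge",z,k.sum(),q[k].min(0).round(1),q[k].max(0).round(1))
    h,_=pts(n,.53,.22,.13,.079,.11); q,s,an=rect(h)
    for lo,hi in((.006,.025),):
      h,cc=pts(n,.535,.224,.09,lo,hi); dk=cc.max(1)<90; hh=h[dk]; print(n,"nuts",len(hh))
      if len(hh)>10:
        _,l,ce=cv2.kmeans(hh[:,:2].astype(np.float32)*1000,3,None,(3,50,.1),5,cv2.KMEANS_PP_CENTERS); print(ce.round(1),np.bincount(l[:,0]))
```

```text
top x -40 -34.1 26.2 65
top x -28 -33.2 25.4 58
top x -18 -34.1 26.8 44
top x 18 -34.0 26.8 63
top x 28 -31.6 26.0 54
top y -28 -44.8 75
top y -18 -44.1 56
top y -8 -43.7 44
top y 2 -43.0 60
top y 12 -44.5 79
top y 20 -44.5 65
top hole x -5.513580347489433 2.8768487529423545
top hole y -2.6746121952692983 0.8766585203195246
top hinge 0.062 17 [ 45.1 -16.1] [63.6 28.2]
top hinge 0.07 90 [ 40.1 -16.6] [65.1 28. ]
top hinge 0.078 10 [41.9 -6.9] [60.3 27.1]
top nuts 69
[[516.5 182.6]
 [578.8 270.6]
 [600.  235.6]] [18 26 25]
side x -40 -31.6 28.4 121
side x -28 -31.8 28.3 97
side x -18 -32.0 27.6 74
side x 18 -31.4 28.8 119
side x 28 -31.7 28.6 92
side y -28 -44.7 140
side y -18 -44.4 124
side y -8 -44.9 96
side y 2 -44.9 102
side y 12 -44.5 139
side y 20 -45.0 121
side hole x -23.663647233201882 6.680115948700691
side hole y -0.42778634021535605 0.14786856258497433
side hinge 0.062 64 [ 40.3 -14. ] [58.2 27.6]
side hinge 0.07 157 [ 38.8 -13.6] [67.7 28.2]
side nuts 83
[[595.4 231.2]
 [579.6 269.1]
 [601.7 239.9]] [28 42 13]
```

Request:
carry_out:
  series: "0.0155 -0.0447 0 1.1; 0.0155 -0.0447 0 1.1; 0.0155 -0.0447 0 1.1; 0.0155 -0.0447 0 1.1; 0.0155 -0.0447 0 1.1; 0.0155 -0.0447 0 1.1; 0.0155 -0.0447 0 1.1; 0.0155 -0.0447 -0.015 1.1; 0.0155 -0.0447 -0.02 1.1; 0.0155 -0.0447 -0.02 1.1; 0.0155 -0.0447 -0.02 1.1; 0.0155 -0.0447 -0.02 1.1; 0.0155 -0.0447 -0.02 1; 0.02 -0.0444 -0.02 0.2; 0 0 0 0; 0 0 0 0"
  jaw: 0
  grip_force: 40

```text
time: 2.8
tool_pos: [0.4854, -0.0042, 0.1104]
tcp_rot: [-0.238, -3.132, -0.001]
wrist_force: [-0.2, 0.9, 0.0]
width: 0.504
grip_force: 0.0
```

Request:
carry_out:
  series: "0 0 -0.02 0; 0 0 -0.02 0; 0 0 -0.02 0; 0 0 -0.0114 0; 0 0 0 0; 0 0 0 0"

```text
time: 3.55
tool_pos: [0.4862, -0.0039, 0.0398]
tcp_rot: [0.235, 3.131, 0.0]
wrist_force: [0.0, -0.5, 0.1]
width: 0.501
grip_force: 0.0
```

Request:
carry_out:
  series: "0 0 0 0; 0 0 0 0; 0 0 0 0; 0 0 0 0; 0 0 0 0"
  jaw: -1

```text
time: 4.18
tool_pos: [0.4863, -0.0043, 0.0398]
tcp_rot: [0.236, 3.131, 0.0]
wrist_force: [-1.1, 1.1, 5.0]
width: 0.227
grip_force: 42.4
```

Request:
carry_out:
  series: "0 0 0.02 0; 0 0 0.035 0; 0 0 0.035 0; 0.0144 -0.0256 0 3.35; 0.0144 -0.0256 0 3.35; 0.0144 -0.0256 0 3.35; 0.0144 -0.0256 0 3.35; 0.0144 -0.0256 0 3.35; 0.0144 -0.0256 0 3.35; 0.0144 -0.0256 0 3.35; 0.0144 -0.0256 0 3.35; 0 0 -0.02 0; 0 0 0 0; 0 0 0 0; 0 0 0 0"

```text
time: 6.05
tool_pos: [0.6006, -0.2084, 0.1092]
tcp_rot: [-0.497, 3.102, -0.0]
wrist_force: [0.1, -0.3, -1.3]
width: 0.226
grip_force: 41.6
```

Run:
```python
from h import *
a=np.radians(18.1);R=np.array([[np.cos(a),np.sin(a)],[-np.sin(a),np.cos(a)]])
s=bot.read_state(); t=s["tool_pos"]; print(t,s["tcp_rot"])
for n in("top","side"):
    im,P=cloud(n); np.savez(n+"1.npz",im=im,P=P); u,v=(430,190) if n=="top" else (494,270)
    cv2.imwrite(f"pics/{n}1.png",cv2.resize(im[v-60:v+60,u-80:u+80],None,fx=5,fy=5,interpolation=cv2.INTER_CUBIC))
    q=P.reshape(-1,3); loc=(q[:,:2]-t[:2])@R.T*1000
    k=(abs(loc[:,0])<25)&(abs(loc[:,1])<25)&(q[:,2]>.066)&(q[:,2]<.088)
    if k.sum()>3: print(n,k.sum(),loc[k].min(0),loc[k].max(0),q[k].mean(0))
    k=(q[:,2]>.03)&(q[:,2]<.04)&(abs(loc[:,0])<55)&(abs(loc[:,1])<40)
    print(n,"block",k.sum(),np.percentile(loc[k],[.5,99.5],axis=0).round(1))
```

```text
[ 0.60059917 -0.20835638  0.1092052 ] [-4.97281693e-01  3.10174691e+00 -1.10601820e-04]
top block 173 [[-33.4 -31.7]
 [ 54.2  29. ]]
side 114 [-18.14539113  -9.61784439] [13.98230356 11.10459924] [ 0.59069199 -0.21315804  0.0792537 ]
side block 979 [[-42.3 -30. ]
 [ 54.   29.8]]
```

View pics/side1.png

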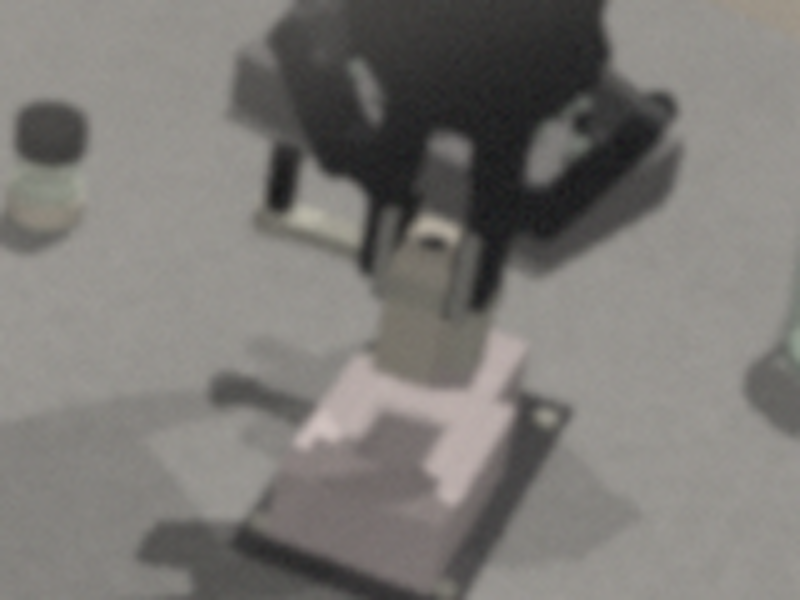

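```bash
cat > face.py <<'E'
from h import *
a=np.radians(18.1);R=np.array([[np.cos(a),np.sin(a)],[-np.sin(a),np.cos(a)]])
def faces(q,t,zb,hx,hy,lab,m=6):
    l=(q[:,:2]-t[:2])@R.T*1000
    z=(q[:,2]>zb[0])&(q[:,2]<zb[1])
    k=z&(abs(l[:,0])<hx-4)&(abs(l[:,1]+hy)<m); y=l[k]
    k2=z&(abs(l[:,1])<hy-4)&(abs(l[:,0]+hx)<m); x=l[k2]
    print(lab,"y face",len(y),np.median(y[:,1]).round(2),"slope",np.polyfit(y[:,0],y[:,1],1)[0].round(3),"| x face",len(x),np.median(x[:,0]).round(2),"slope",np.polyfit(x[:,1],x[:,0],1)[0].round(3))
    print("   => centre",(np.median(x[:,0])+hx).round(2),(np.median(y[:,1])+hy).round(2))
E
python3 - <<'E'
from face import *
t=bot.read_state()["tool_pos"]
q=np.load("side1.npz")["P"].reshape(-1,3)
faces(q,t,(.012,.030),40,30,"block1")
q0=np.load("side0.npz")["P"].reshape(-1,3)
faces(q0,t,(.012,.030),40,30,"block0")
faces(q,t,(.073,.092),15,10,"cart")
qs=[cloud("side")[1].reshape(-1,3) for _ in range(3)]
for x in qs: faces(x,t,(.012,.030),40,30,"block"); faces(x,t,(.073,.092),15,10,"cart")
E
```

```text
block1 y face 65 -29.28 slope 0.004 | x face 235 -40.05 slope 0.003
   => centre -0.05 0.72
block0 y face 66 -29.29 slope 0.002 | x face 233 -40.04 slope 0.001
   => centre -0.04 0.71
cart y face 23 -8.65 slope -0.021 | x face 64 -14.53 slope 0.012
   => centre 0.47 1.35
block y face 72 -29.29 slope 0.002 | x face 228 -40.06 slope -0.007
   => centre -0.06 0.71
cart y face 23 -8.85 slope 0.003 | x face 64 -14.12 slope -0.003
   => centre 0.88 1.15
block y face 66 -29.29 slope 0.004 | x face 236 -40.08 slope -0.003
   => centre -0.08 0.71
cart y face 22 -9.01 slope -0.011 | x face 58 -13.86 slope 0.024
   => centre 1.14 0.99
block y face 65 -29.32 slope 0.003 | x face 242 -40.01 slope 0.0
   => centre -0.01 0.68
cart y face 21 -9.06 slope -0.006 | x face 65 -14.19 slope 0.065
   => centre 0.81 0.94
```

Request:
carry_out:
  series: "-0.0007 -0.0006 -0.01 0; 0 0 -0.015 0; 0 0 -0.007 0; 0 0 -0.006 0; 0 0 -0.006 0; 0 0 0 0"

```text
time: 7.05
tool_pos: [0.5995, -0.2095, 0.0641]
tcp_rot: [0.496, -3.101, -0.001]
wrist_force: [-0.1, -0.0, 0.2]
width: 0.225
grip_force: 41.7
```

Request:
carry_out:
  series: "0 0 -0.006 0; 0 0 -0.005 0; 0 0 -0.003 0; 0 0 -0.0012 0; 0 0 0 0"

```text
time: 7.68
tool_pos: [0.6001, -0.2097, 0.0498]
tcp_rot: [-0.496, 3.102, -0.0]
wrist_force: [-1.2, 0.5, 0.1]
width: 0.225
grip_force: 41.8
```

Request:
carry_out:
  series: "0 0 0 0; 0 0 0 0; 0 0 0 0; 0 0 0.03 0; 0 0 0.04 0; 0 0 0.02 0; 0 0 0 0"
  jaw: -0.2

```text
time: 8.55
tool_pos: [0.6014, -0.2102, 0.1418]
tcp_rot: [-0.496, 3.098, -0.003]
wrist_force: [-0.1, -0.3, -1.3]
width: 0.4
grip_force: 0.0
```

Run:
```python
from face import *
t=np.array([.5995,-.2095])
im,P=cloud("side"); q=P.reshape(-1,3); l=(q[:,:2]-t)@R.T*1000
k=(abs(l[:,0])<12)&(abs(l[:,1])<8)&(q[:,2]>.04)&(q[:,2]<.08); print("top z",np.percentile(q[k,2],[50,80,95]))
faces(q,t,(.04,.056),15,10,"cart"); faces(q,t,(.012,.03),40,30,"block")
k=(q[:,2]>.089)&(q[:,2]<.105)&(np.hypot(q[:,0]-.635,q[:,1]+.119)<.03); print("knob",k.sum(),q[k].mean(0))
print(bot.read_state()["tool_pos"])
```

```text
top z [0.06057492 0.06146084 0.06240535]
cart y face 21 -9.32 slope 0.004 | x face 48 -13.77 slope 0.046
   => centre 1.23 0.68
block y face 67 -28.88 slope 0.004 | x face 239 -38.73 slope -0.005
   => centre 1.27 1.12
knob 45 [ 0.6349201  -0.11873675  0.09554873]
[ 0.60015939 -0.2097179   0.1398703 ]
```

Request:
carry_out:
  series: "0.0039 0.0101 0 -10; 0.0039 0.0101 0 -10; 0.0039 0.0101 0 -10; 0.0039 0.0101 0 -10; 0.0039 0.0101 0 -10; 0.0039 0.0101 0 -10; 0.0039 0.0101 0 -10; 0.0039 0.0101 0 -10; 0.0039 0.0102 0 -10; 0 0 0 0; 0 0 0 0"
  jaw: -0.4

```text
time: 9.98
tool_pos: [0.6341, -0.1187, 0.1381]
tcp_rot: [-1.838, -2.545, 0.002]
wrist_force: [0.6, 0.7, 0.3]
width: 0.298
grip_force: 0.0
```

Request:
carry_out:
  series: "0 0 -0.015 0; 0 0 -0.015 0; 0 0 -0.0175 0; 0 0 0 0"

```text
time: 10.48
tool_pos: [0.6329, -0.1183, 0.089]
tcp_rot: [-1.84, -2.541, 0.003]
wrist_force: [0.3, 0.6, 0.1]
width: 0.3
grip_force: 0.0
```

Run:
```python
import numpy as np
h=np.array([.6578,-.1899]); k=np.array([.635,-.1187]); v=k-h; N=13; d=np.radians(97/N)
p=k
for i in range(1,N+1):
    c,s=np.cos(d*i),np.sin(d*i); n=h+np.array([c*v[0]-s*v[1],s*v[0]+c*v[1]]); print("%.4f %.4f 0 7.46"%tuple((n-p)),end="; "); p=n
print(p)
from workcell import bot; print(bot.read_state()["tool_pos"],bot.read_state()["q"])
```

```text
-0.0091 -0.0036 0 7.46; -0.0085 -0.0047 0 7.46; -0.0078 -0.0058 0 7.46; -0.0070 -0.0067 0 7.46; -0.0061 -0.0076 0 7.46; -0.0050 -0.0083 0 7.46; -0.0039 -0.0089 0 7.46; -0.0027 -0.0093 0 7.46; -0.0015 -0.0096 0 7.46; -0.0002 -0.0097 0 7.46; 0.0010 -0.0097 0 7.46; 0.0023 -0.0095 0 7.46; 0.0035 -0.0091 0 7.46; [ 0.58990934 -0.22120715]
[ 0.63289591 -0.11829302  0.08904263] [-2.23451315e-01  3.42971527e-01  1.80736137e+00 -1.63628026e-05
  9.96614040e-01 -5.40777162e-01]
```

Request:
carry_out:
  series: "0 0 0.003 0; -0.0091 -0.0036 0 7.46; -0.0085 -0.0047 0 7.46; -0.0078 -0.0058 0 7.46; -0.0070 -0.0067 0 7.46; -0.0061 -0.0076 0 7.46; -0.0050 -0.0083 0 7.46; -0.0039 -0.0089 0 7.46; -0.0027 -0.0093 0 7.46; -0.0015 -0.0096 0 7.46; -0.0002 -0.0097 0 7.46; 0.001 -0.0097 0 7.46; 0.0023 -0.0095 0 7.46; 0.0035 -0.0091 0 7.46; 0 0 0 0"

```text
time: 12.35
tool_pos: [0.5902, -0.2197, 0.0964]
tcp_rot: [-0.684, 3.066, 0.005]
wrist_force: [-2.0, 5.2, 3.3]
width: 0.3
grip_force: 3.0
```

Run:
```python
from h import *
for n in("side","top"):
    im,P=cloud(n); q=P.reshape(-1,3)
    k=(q[:,2]>.060)&(q[:,2]<.076)&(np.hypot(q[:,0]-.6578,q[:,1]+.1899)<.09)
    p=q[k]; print(n,k.sum(), rect:=cv2.minAreaRect((p[:,:2]*1000).astype(np.float32)))
cv2.imwrite("pics/side2.png",cv2.resize(eyes.read_camera("side")[0][210:330,414:574],None,fx=5,fy=5,interpolation=cv2.INTER_CUBIC))
print(bot.read_state()["tool_pos"])
```

```text
side 269 ((622.5809936523438, -200.486572265625), (97.96297454833984, 20.241558074951172), 21.1908016204834)
top 130 ((633.7389526367188, -195.98316955566406), (72.26541137695312, 26.23159408569336), 7.232419967651367)
[ 0.59022184 -0.21968441  0.09635056]
```

View pics/side2.png

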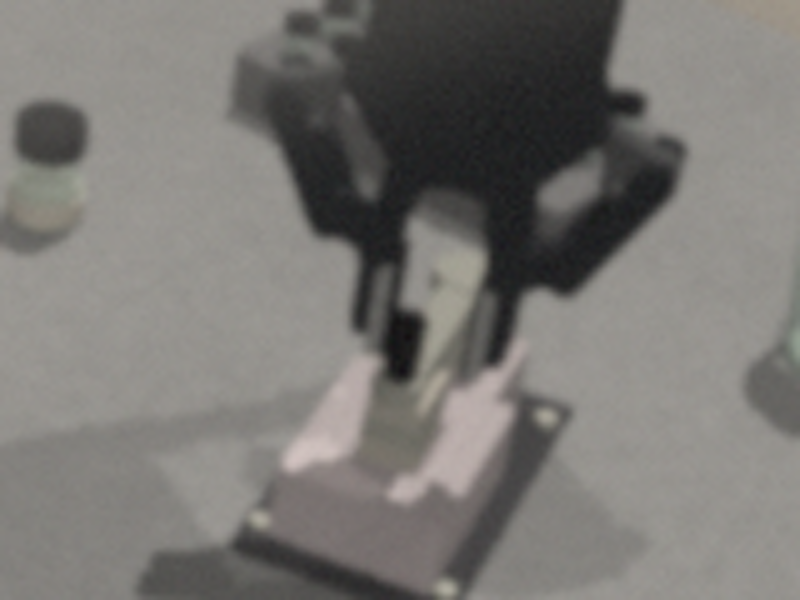

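Request:
carry_out:
  series: "0 0 0.02 0; 0 0 0.04 0; 0 0 0.04 0; -0.0017 0.0462 0 0.45; -0.0017 0.0462 0 0.45; -0.0017 0.0462 0 0.45; -0.0017 0.0462 0 0.45; -0.0017 0.0462 0 0.45; -0.0017 0.0462 0 0.45; -0.0017 0.0462 0 0.45; -0.0017 0.0462 0 0.45; -0.0017 0.0462 0 0.45; -0.0017 0.0462 0 0.45; 0 0 0 0; 0 0 0 0"
  jaw: 0

```text
time: 14.38
tool_pos: [0.5738, 0.2407, 0.1968]
tcp_rot: [-0.805, 3.034, -0.001]
wrist_force: [-0.1, -0.1, -0.2]
width: 0.499
grip_force: 0.0
```

Run:
```python
from h import *
s=bot.read_state(); print(s["tool_pos"],s["tcp_rot"],s["q"])
im,P=cloud("side"); q=P.reshape(-1,3)
t=np.array([.6014,-.2086]); a=np.radians(18.1); l=(q[:,:2]-t)@np.array([[np.cos(a),-np.sin(a)],[np.sin(a),np.cos(a)]])*1000
k=(q[:,2]>.08)&(q[:,2]<.11)&(abs(l[:,0])<80)&(abs(l[:,1])<80); p=l[k]; print("knob in holder",k.sum(),p.mean(0),q[k,2].mean())
k=(q[:,2]>.08)&(q[:,2]<.1)&(np.hypot(q[:,0]-.538,q[:,1]-.222)<.1); print(cv2.minAreaRect((q[k,:2]*1000).astype(np.float32)))
```

```text
[0.57379138 0.24070961 0.19684489] [-8.04521556e-01  3.03443443e+00 -9.67355228e-04] [ 3.57632802e-01  1.97917621e-01  1.77572660e+00 -9.15206194e-04
  1.16570285e+00 -1.73113938e+00]
knob in holder 83 [-18.89217351  -0.15509776] 0.09190863734673364
((539.619873046875, 224.28640747070312), (152.98721313476562, 14.411415100097656), 29.40595054626465)
```

Request:
carry_out:
  series: "0 0.001 -0.04 0; 0 0 -0.04 0; 0 0 -0.025 0; 0 0 -0.012 0; 0 0 0 0; 0 0 0 0"

```text
time: 15.18
tool_pos: [0.5744, 0.2419, 0.0798]
tcp_rot: [-0.803, 3.035, 0.0]
wrist_force: [0.3, -0.4, 0.5]
width: 0.5
grip_force: 0.0
```

Request:
carry_out:
  series: "0 0 0 0; 0 0 0 0; 0 0 0 0; 0 0 0 0; 0 0 0 0; 0 0 0 0"
  jaw: -1
  grip_force: 60

```text
time: 15.92
tool_pos: [0.5739, 0.2423, 0.0795]
tcp_rot: [-0.804, 3.035, 0.0]
wrist_force: [-0.3, -0.6, 6.2]
width: 0.128
grip_force: 59.3
```

Request:
carry_out:
  series: "0 0 0.005 0; 0 0 0.01 0; 0 0 0.02 0; 0 0 0.025 0; 0 0 0.025 0; 0 0 0.025 0; 0 0 0.025 0; 0 0 0.015 0; 0 0 0 0; 0 0 0 0"

```text
time: 17.18
tool_pos: [0.5724, 0.2416, 0.2272]
tcp_rot: [0.804, -3.035, 0.0]
wrist_force: [-0.0, -0.5, -3.3]
width: 0.131
grip_force: 58.5
```

```bash
cat > tote.py <<'E'
from h import *
import sys
from scipy.spatial.transform import Rotation as Rt
s=bot.read_state(); t=s["tool_pos"]; print(s["time"],t,s["tcp_rot"],s["wrist_force"],s["torque"],s["grip_force"])
def run(tag):
  for n in("side","top"):
    im,P=cloud(n); np.savez(f"{n}{tag}.npz",im=im,P=P)
    q=P.reshape(-1,3); c=im.reshape(-1,3).astype(int)
    K=eyes.get_calibration(n); Rm=np.array(K["rotation"]); Rm=Rm if Rm.shape==(3,3) else cv2.Rodrigues(Rm)[0]
    pc=Rm.T@(t-np.array(K["position"])-[0,0,.04]); uv=(np.array(K["K"])@pc)[:2]/pc[2]; u,v=uv.astype(int); u=np.clip(u,80,560); v=np.clip(v,60,420)
    cv2.imwrite(f"pics/{n}{tag}.png",cv2.resize(im[v-60:v+60,u-80:u+80],None,fx=4,fy=4,interpolation=cv2.INTER_CUBIC))
a=run(sys.argv[1])
x=[cv2.imread(f"pics/{n}{sys.argv[1]}.png") for n in("side","top")]
y=np.hstack([cv2.resize(i,(400,300)) for i in x]) if len(sys.argv)<3 else np.vstack(x)
cv2.imwrite(f"pics/both{sys.argv[1]}.png",y)
E
python3 tote.py 5
```

```text
17.175 [0.57241768 0.24159804 0.22718361] [ 8.03617106e-01 -3.03535289e+00  2.80937442e-04] [-0.04378406 -0.49679877 -3.26074328] [ 0.07211927 -0.02671266  0.01947041] 58.46978008747101
```

View pics/both5.png

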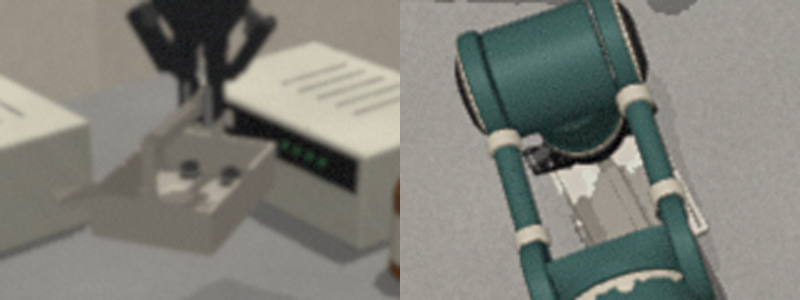

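Request:
carry_out:
  series: "0 0 0 0; 0 0 0 0; 0 0 0 0"
  grip_force: 40

```text
time: 17.65
tool_pos: [0.573, 0.2418, 0.2279]
tcp_rot: [0.804, -3.037, 0.0]
wrist_force: [-0.2, 0.1, -3.2]
width: 0.124
grip_force: 58.5
```

Request:
carry_out:
  series: "0 0 0 0; 0 0 0 0; 0 0 0 0"
  grip_force: 30

```text
time: 18.02
tool_pos: [0.5731, 0.2419, 0.2282]
tcp_rot: [-0.804, 3.037, 0.0]
wrist_force: [0.1, 0.2, -2.4]
width: 0.128
grip_force: 58.5
```

```bash
cat > tilt.py <<'E'
from h import *
# tilt of bar and wall top from side cloud, in tote frame about grip point
s=bot.read_state(); t=s["tool_pos"]+[0,0,.005]; f=np.radians(29.5)
im,P=cloud("side"); q=P.reshape(-1,3)-t
x=q[:,0]*np.cos(f)+q[:,1]*np.sin(f); y=-q[:,0]*np.sin(f)+q[:,1]*np.cos(f); z=q[:,2]
k=(abs(y)<.009)&(x>-.125)&(x<-.025)&(z<.03)&(z>-.14)
# bar upper envelope
for lo in np.arange(-.125,-.02,.012):
    m=k&(x>lo)&(x<lo+.012)
    if m.sum()>2: print("x %.0f"%(1000*lo+6),"ztop %.1f"%(1000*np.percentile(z[m],95)),m.sum())
print(s["time"],s["wrist_force"].round(2),s["torque"].round(3),s["grip_force"])
E
python3 tilt.py
```

```text
x -119 ztop 5.0 98
x -107 ztop 6.8 211
x -95 ztop 8.8 28
x -83 ztop 8.2 25
x -71 ztop 8.4 25
x -59 ztop 9.2 29
x -47 ztop 9.0 21
x -35 ztop 8.8 39
x -23 ztop 8.7 14
18.025 [ 0.07  0.2  -2.38] [ 0.075 -0.071 -0.018] 58.48530650138855
```

Request:
carry_out:
  series: "0 0 0 0; 0 0 0 0; 0 0 0 0"
  jaw: -1
  grip_force: 30

```text
time: 18.45
tool_pos: [0.5731, 0.2418, 0.2282]
tcp_rot: [0.804, -3.037, 0.0]
wrist_force: [0.7, 1.3, -2.5]
width: 0.126
grip_force: 58.5
```

```bash
python3 tilt.py
```

```text
x -119 ztop 3.0 98
x -107 ztop 7.1 213
x -95 ztop 8.2 29
x -83 ztop 8.3 22
x -71 ztop 8.7 26
x -59 ztop 8.7 26
x -47 ztop 8.8 28
x -35 ztop 8.6 37
x -23 ztop 7.6 17
18.45 [ 0.71  1.3  -2.52] [ 0.021 -0.011  0.004] 58.48982512950897
```

Request:
carry_out:
  series: "0 0 0 0; 0 0 0 0; 0 0 0 0"
  jaw: -0.85
  grip_force: 28

```text
time: 18.88
tool_pos: [0.5731, 0.2418, 0.2282]
tcp_rot: [-0.804, 3.037, -0.0]
wrist_force: [-0.2, -0.3, -1.9]
width: 0.123
grip_force: 58.5
```

```bash
python3 tilt.py
```

```text
x -119 ztop 4.1 101
x -107 ztop 7.5 210
x -95 ztop 8.9 27
x -83 ztop 8.7 25
x -71 ztop 9.0 27
x -59 ztop 8.8 26
x -47 ztop 8.4 27
x -35 ztop 8.4 36
x -23 ztop 8.5 14
18.875 [-0.16 -0.26 -1.92] [ 0.083 -0.102  0.016] 58.48549783229828
```

Request:
carry_out:
  series: "0 0 -0.03 0; 0 0 -0.04 0; 0 0 -0.04 0; 0 0 -0.025 0; 0 0 -0.01 0; 0 0 -0.0035 0; 0 0 0 0"

```text
time: 19.8
tool_pos: [0.574, 0.2422, 0.0808]
tcp_rot: [-0.804, 3.035, 0.0]
wrist_force: [-0.7, 0.1, -2.1]
width: 0.128
grip_force: 58.5
```

Request:
carry_out:
  series: "0 0 0 0; 0 0 0 0; 0 0 0 0; 0.007 0.0039 0 0; 0 0 0 0"
  jaw: -0.4
  grip_force: 20

```text
time: 20.42
tool_pos: [0.5809, 0.2462, 0.08]
tcp_rot: [-0.804, 3.036, 0.0]
wrist_force: [-0.4, -0.8, -0.7]
width: 0.3
grip_force: 0.0
```

Request:
carry_out:
  series: "0 0 0 0; 0 0 0 0; 0 0 0 0; 0 0 0 0"
  jaw: -1
  grip_force: 20

```text
time: 20.92
tool_pos: [0.5801, 0.2457, 0.0797]
tcp_rot: [-0.804, 3.037, -0.0]
wrist_force: [0.7, 0.5, -0.6]
width: 0.133
grip_force: 22.9
```

Request:
carry_out:
  series: "0 0 0.003 0; 0 0 0.004 0; 0 0 0.006 0; 0 0 0.008 0; 0 0 0.008 0; 0 0 0 0"

```text
time: 21.68
tool_pos: [0.581, 0.2461, 0.1101]
tcp_rot: [-0.803, 3.034, 0.0]
wrist_force: [0.9, -0.6, -2.2]
width: 0.136
grip_force: 22.6
```

```bash
python3 tilt.py
```

```text
x -119 ztop 3.4 280
x -107 ztop 6.9 45
x -95 ztop 7.5 52
x -83 ztop 6.8 43
x -71 ztop 7.6 27
x -59 ztop 7.9 36
x -47 ztop 8.5 45
x -35 ztop 8.4 36
x -23 ztop 8.3 21
21.675 [ 0.9  -0.58 -2.21] [0.06  0.004 0.045] 22.566442787647247
```

Request:
carry_out:
  series: "0 0 0.03 0; 0 0 0.05 0; 0 0 0.05 0; 0 0 0.03 0; 0 0 0 0; 0 0 -0.01 0; 0 0 -0.025 0; 0 0 -0.04 0; 0 0 0.05 0; 0 0 0.04 0; 0 0 0.025 0; 0 0 0.01 0; 0 0 0 0; 0 0 0 0"

```text
time: 23.48
tool_pos: [0.5791, 0.2454, 0.3157]
tcp_rot: [0.803, -3.033, 0.001]
wrist_force: [-0.7, -0.2, -2.4]
width: 0.133
grip_force: 21.2
```

```bash
python3 tilt.py; python3 tilt.py|tail -4
```

```text
x -107 ztop -38.6 89
x -95 ztop -34.3 123
x -83 ztop -29.3 109
x -71 ztop -23.4 56
x -59 ztop -18.1 39
x -47 ztop -12.3 46
x -35 ztop -8.1 70
x -23 ztop -5.7 25
23.475 [-0.72 -0.15 -2.38] [ 0.022 -0.084  0.013] 21.21613472700119
x -47 ztop -12.2 51
x -35 ztop -8.2 68
x -23 ztop -4.1 28
23.525 [-0.15  0.01 -2.78] [ 0.079 -0.046  0.011] 21.21770739555359
```

```bash
python3 tote.py 6
```

```text
23.575 [0.57929334 0.24543729 0.31641181] [ 8.03155449e-01 -3.03361590e+00  5.82580667e-04] [ 0.77654018  0.45656581 -3.40573656] [ 0.01277436 -0.15180961  0.03417747] 21.219888925552368
```

View pics/both6.png

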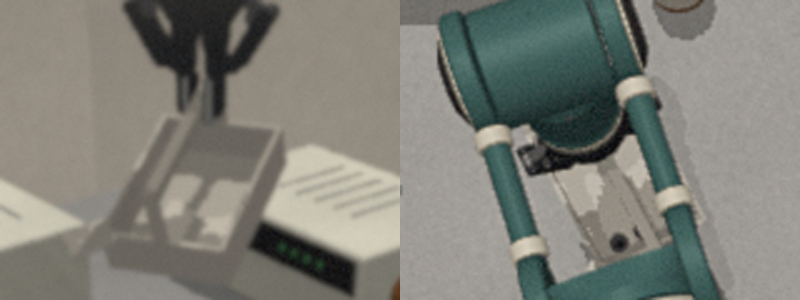

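Request:
carry_out:
  series: "0.0049 -0.0087 0 0; 0.0098 -0.0174 0 0; 0.0148 -0.0261 0 0; 0.0148 -0.0261 0 0; 0.0148 -0.0261 0 0; 0.0098 -0.0174 0 0; 0.0049 -0.0087 0 0; 0 0 0 0; -0.0049 0.0087 0 0; -0.0098 0.0174 0 0; -0.0148 0.0261 0 0; -0.0197 0.0348 0 0; -0.0246 0.0435 0 0; 0 0 0 0; 0 0 0 0; 0 0 0 0; 0 0 0 0"

```text
time: 25.8
tool_pos: [0.5804, 0.2451, 0.3186]
tcp_rot: [0.802, -3.037, 0.0]
wrist_force: [-0.2, 0.2, -3.7]
width: 0.135
grip_force: 21.0
```

```bash
python3 tilt.py; python3 tote.py 7
python3 - <<'E'
from h import *
for n in ("side","top"):
  print(n,[(round(r["score"],2),np.round(r["rect"])) for r in spot_in(n,"nut1")][:4])
# dark pixels near tote in top view, in tote frame
s=bot.read_state(); t=s["tool_pos"]+[0,0,.005]; f=np.radians(29.5)
for n in("side","top"):
  d=np.load(n+"7.npz"); q=d["P"].reshape(-1,3)-t; c=d["im"].reshape(-1,3).max(1)
  x=q[:,0]*np.cos(f)+q[:,1]*np.sin(f); y=-q[:,0]*np.sin(f)+q[:,1]*np.cos(f); z=q[:,2]
  k=(c<75)&(abs(y)<.06)&(x<-.03)&(x>-.15)&(z<-.04)&(z>-.14)
  print(n,k.sum(), np.c_[x,y,z][k][::6].round(3)*1000)
E
```

```text
x -107 ztop -40.6 81
x -95 ztop -35.7 116
x -83 ztop -30.7 120
x -71 ztop -23.6 66
x -59 ztop -19.0 37
x -47 ztop -13.4 44
x -35 ztop -8.1 75
x -23 ztop -5.5 21
25.8 [-0.22  0.23 -3.71] [ 0.031 -0.112 -0.005] 21.03053480386734
25.85 [0.58042025 0.2450304  0.31860484] [ 8.02182439e-01 -3.03733460e+00  1.62119192e-04] [-0.26816986 -0.40039004 -1.91513453] [ 0.02386685 -0.07781824  0.0126568 ] 21.03055089712143
side []
top [(0.61, array([245., 217.,   8.,  10.]))]
side 0 []
top 92 [[ -65.    8. -102.]
 [ -66.   13. -113.]
 [ -68.   18. -103.]
 [ -65.   28. -108.]
 [ -71.   15. -110.]
 [ -67.   29. -106.]
 [ -73.   16. -110.]
 [ -68.   30. -111.]
 [ -76.   17. -106.]
 [ -69.   35. -106.]
 [ -75.   23. -112.]
 [ -71.   38. -102.]
 [ -69.   46. -107.]
 [ -69.   49. -112.]
 [ -75.   37. -115.]
 [ -77.   45. -112.]]
```

View pics/both7.png

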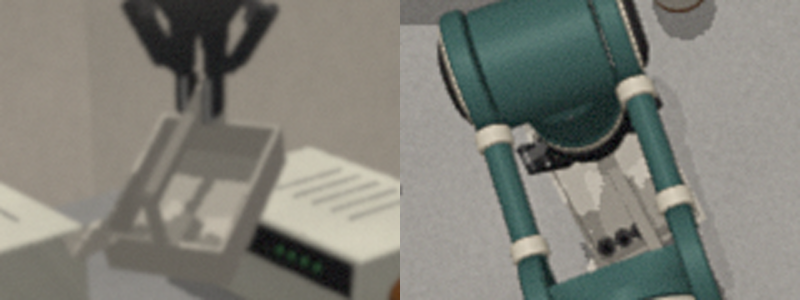

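Run:
```python
from h import *
s=bot.read_state(); t=s["tool_pos"]+[0,0,.005]; f=np.radians(29.5)
d=np.load("top7.npz"); im=d["im"]; q=d["P"].reshape(-1,3)-t; c=im.reshape(-1,3).max(1)
x=q[:,0]*np.cos(f)+q[:,1]*np.sin(f); y=-q[:,0]*np.sin(f)+q[:,1]*np.cos(f); z=q[:,2]
th=.424; X=x*np.cos(th)+z*np.sin(th)*1; Z=-x*np.sin(th)+z*np.cos(th)
# tote coords: undo tilt (x_l = x cos + ... ) about grip
X=x*np.cos(th)+z*np.sin(th)+.048; Z=-x*np.sin(th)+z*np.cos(th)+.085
k=(abs(y)<.06)&(X<0)&(X>-.08)&(Z<.03)&(Z>-.01)
print("visible floor",k.sum(),(c[k]<75).sum())
for lo in range(-56,56,8):
    m=k&(y*1000>lo)&(y*1000<=lo+8); dk=m&(c<75); print(lo,"vis",m.sum(),"dark",dk.sum(),"X of vis",(np.percentile(X[m],[0,100])*1000).round() if m.sum() else "", "dark X,Z",(X[dk].mean()*1000).round(),(Z[dk].mean()*1000).round())
cv2.imwrite("pics/z7.png",cv2.resize(im[185:245,205:285],None,fx=8,fy=8,interpolation=cv2.INTER_CUBIC))
```

```text
visible floor 829 92
-56 vis 7 dark 0 X of vis [-71. -62.] dark X,Z nan nan
-48 vis 0 dark 0 X of vis  dark X,Z nan nan
-40 vis 0 dark 0 X of vis  dark X,Z nan nan
-32 vis 33 dark 0 X of vis [-39.  -1.] dark X,Z nan nan
-24 vis 84 dark 0 X of vis [-70.  -1.] dark X,Z nan nan
-16 vis 107 dark 0 X of vis [-71.  -0.] dark X,Z nan nan
-8 vis 10 dark 0 X of vis [-63.  -6.] dark X,Z nan nan
0 vis 31 dark 2 X of vis [-71.  -1.] dark X,Z -61.0 11.0
8 vis 105 dark 12 X of vis [-71.  -1.] dark X,Z -60.0 14.0
16 vis 106 dark 22 X of vis [-71.  -0.] dark X,Z -61.0 15.0
24 vis 105 dark 14 X of vis [-72.  -0.] dark X,Z -60.0 14.0
32 vis 106 dark 18 X of vis [-71.  -0.] dark X,Z -60.0 15.0
40 vis 106 dark 22 X of vis [-71.  -0.] dark X,Z -60.0 14.0
48 vis 29 dark 2 X of vis [-70.  -2.] dark X,Z -62.0 13.0<stdin>:11: RuntimeWarning: Mean of empty slice.
  ret = ret.dtype.type(ret / rcount)
```

View pics/z7.png

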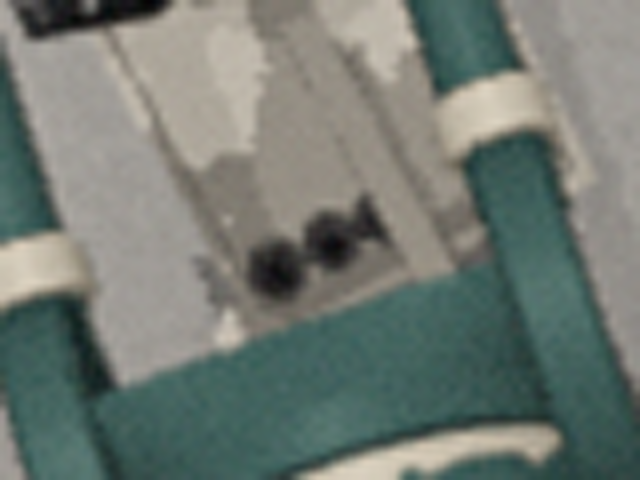

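```bash
python3 -c "
from h import *
print(bot.finish_job())"
```

```text
the job is handed in; nothing more can be done
None
```

The job is handed in, but no verdict came back. By my last camera measurements the cartridge was fully home with the lever shut, and the tote was held still in the air, tilted about 0.42 rad. All three nuts were in a row along the wall at the lip corner, the third partly hidden behind the handle, and I did not re-measure the jar, which nothing should have touched.

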